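# Pin the boards, free the catch and hold the clamp

### The job

Finish the glue-up in the clamping jig: pick up the mallet and knock the dowel that sticks out of the boards down flush (with the mallet, not with the fingers), then put the mallet back down on the bench beside the jig. After that flip the safety catch all the way over, away from the lever, and only then pull the lever towards the boards as far as it goes and finish while still holding it there against its spring. Do not disturb the tape roll, the two standing blocks or the glue bottle.

Things in the scene. Friction and masses are not known exactly. Their poses are not given: they have to be found in the camera images.
- jig: Clamping jig fixed to the bench; origin on the bench. Jig +x runs from boards to lever (roughly away from the robot), +y left. Plywood base 20 mm thick, x -140 to 130, y -110 to 140 mm. Two stacked boards 60 (x) x 110 (y) mm at x -65, y 0, top at z 56; fence at x -106, 50 high; sliding jaw at x -11, 57 high, driven by the lever. Place and yaw vary.
- dowel_top (a point): Centre of the top face of the dowel, a 12 mm round wooden pin standing upright in the middle of the boards. It is a tight fit and stays where it is knocked to: it needs about 7 N.
- dowel (a joint): How far the dowel has been driven down, m: it sticks out of the boards by 18 mm minus this value; 0.018 is flush with the boards (also its stop). Starts at 0 to 0.005.
- mallet: Mallet, 0.4 kg, loose, standing on its black rubber head, handle level. Origin: centre of the head's flat underside, the striking face. Head 50 (x) x 46 (y) x 80 (z) mm. Flat-sided wooden handle from the head to x = -150 mm at z = 40, 20 wide (y), 26 tall (z). Grip it across y by the handle just behind the head (x about -42) or by the head.
- mallet_head (a point): Centre of the mallet head, 40 mm above the underside.
- catch_hinge (a point): Hinge of the steel safety catch, 68 mm above the bench; the hinge axis is the jig's x axis. The point does not move. Jig frame: x = 54, y = 100 mm.
- catch_tip (a point): Middle of the top edge of the catch's upright paddle, 78 mm from the hinge, 24 wide (jig x), 8 thick (jig y). The catch's other leg, a 12 mm square bar 120 mm long at a right angle, lies across the lever's front and guards it. Push or pinch the paddle over towards jig +y, away from the lever: the bar swings up.
- catch (a joint): Angle of the catch, rad: 0 paddle upright and bar level in front of the lever; grows as the paddle goes over to +y; stop at 1.4. It stays where it is left (friction; about 1.5 N at the tip). Starts at 0 to 0.12.
- lever_hinge (a point): Pivot of the lever, 30 mm above the bench; axis along the jig's y. The point does not move. Jig frame: x = 60, y = 0 mm.
- lever_grip (a point): Middle of the black round T-bar on top of the lever: 20 mm thick, 90 mm long along the jig's y, 170 mm from the pivot. Grip it across the jig's x from above.
- lever (a joint): Lever angle, rad: 0 at rest, leaning 0.30 rad from vertical away from the boards (jig +x); grows when pulled towards the boards (jig -x); stop at 0.75. Forcing it against the lowered catch (past 0.2) spoils the job. A spring pushes it back to 0: 6 N at the bar at rest, 11 N at the stop.
- tape: Bystander: roll of masking tape lying flat, 100 mm across, 24 mm high.
- block0: Bystander: wooden block 30 x 16 x 70 mm standing on end, origin under its foot.
- block1: Bystander: a second block like the first.
- glue: Bystander: white glue bottle, 52 mm across, 140 mm high.
Mind the look-alikes: they are no part of the job. What is meant by the mallet is not green, and is the smaller of those in its own colour.

How it is judged:
On the way, in this order (a step that is already met when the one before it is completed fails the run):
1. the dowel is driven flush with the mallet (value of joint dowel above 0.0145 m and value of joint lever below 0.2 rad and value of joint catch below 0.5 rad), for 0.1 s.
2. the mallet is back down on the bench and let go (height (world z) of mallet_head below 0.05 m and contact force between the fingers and mallet below 0.2 N and linear speed of mallet below 0.05 m/s and value of joint lever below 0.2 rad), for 0.2 s.
3. the catch is flipped over while the lever is still at rest (value of joint catch above 1 rad and value of joint lever below 0.2 rad), for 0.1 s.
4. the lever is pulled towards the boards and held (value of joint lever above 0.62 rad and contact force between the fingers and lever above 2 N), for 0.3 s.
At the end, for the whole second after the job is handed in: Fingers hold the lever past 0.62 of its 0.75 rad (over 2 N contact) through the last second; catch over by more than 1.0 rad; dowel within 3.5 mm of flush; mallet at rest on the bench (head centre below 50 mm), not touching robot or lever (all of step 4 and value of joint catch above 1 rad and value of joint dowel above 0.0145 m and height (world z) of mallet_head below 0.05 m and contact force between mallet and lever below 0.2 N and contact force between the arm and mallet below 0.2 N and linear speed of mallet below 0.05 m/s); the arm keeps its last pose, push and grip.
It fails at once if the dowel is pushed with the robot itself instead of the mallet (contact force between any of the arm, the fingers and dowel above 2 N).
It fails at once if the lever is forced against the lowered catch (value of joint lever above 0.2 rad and value of joint catch below 0.65 rad).
It fails at once if a bystander is disturbed (distance of any of tape, block0, block1, glue from where it was at the start of the episode above 0.03 m or angle between any of block0, block1, glue's own z axis and vertical above 0.5 rad).
It also fails if it takes over 72 s, if anything falls off the work surface, if the arm or the gripper's body presses on something with over 40 N, if the wrist force passes 120 N, or if a joint passes its speed limit or range.

### The arm

A 6-joint arm with a two-finger parallel gripper is mounted at the origin on the work surface. World frame = base frame: x ahead of the robot, y to its left, z up, the work surface at z = 0. Lengths are in m, angles in rad, forces in N, time in s.
With the tool pointing down it reaches from about 0.35 to 0.925 m from the base axis. Payload 6.4 kg.
Tool frame: the origin (TCP) lies at the very end of the fingers, on their centre line; the grasp point (between the pads) lies 19 mm behind it; z points along the fingers, y is the direction in which the jaws open and shut (so a half turn about z gives the same grasp; the last joint's range is limited). The gripper opens to 94 mm and grips with 3 to 60 N. Pads are 16 mm wide; open, the fingers measure 119 mm over their backs; the gripper's body (75 mm by 177 mm) begins 78 mm behind the grasp point.
Start: joints at [0.956, 0.245, 1.558, -0, 1.339, -0.174], TCP at [0.277, 0.588, 0.205] pointing down, gripper open.
Joint ranges: [-3.13, 3.13], [-1.02, 2.26], [0.13, 2.54], [-0.95, 4.09], [0.21, 2.88], [-2.74, 2.74]. Speed limits (rad/s): [2.57, 2.57, 3.14, 3.14, 3.14, 3.14].

### API

Orientations are given as [roll, pitch, yaw] about the fixed x, y, z axes, in that order (R = Rz(yaw) Ry(pitch) Rx(roll)).
In Python, from bench import bot gives the robot as it stands. The module is installed in compiled form; this text tells all that it offers.
- The arm moves only by the tool play_rows, never from a script. Its argument "plan" is text: rows parted by semicolons, each of 7 numbers parted by spaces: the shift along the tool's x, y, z in mm, then the turn, a rotation vector about the tool's x, y, z in degrees, then the closure, from 0 (fully open) to 1 (shut). In form: tx ty tz ax ay az jaw; .... A call has 1 to 12 rows; each row shifts and turns the pose as measured when the row begins, along the tool's axes as they then stand; what a row does not reach is not made up. A row lasts 1/8 s, in which the tool goes at most 62.5 mm and 10.7 degrees, less where a joint would pass 70% of its speed; a pose out of reach is approached as far as the arm can. A call is refused whole if a number of a shift passes 62.5 or a number of a turn 10.7, either way. A call with a gripper value outside its range is refused whole. The fingers move at their own pace and stop on an object; the grip force is fixed at half the most. Time passes only in rows, so rows that do not move let the fingers close. It gives the time, the measured TCP pose, the force and the opening at its end, in the units of the state.
- bot.read_state(): the state, without advancing time (a new reading comes with each control period).
- bot.get_image(name): name is "scene" or "top" or "wrist"; returns (picture, depth): 420x560x3 uint8, red, green, blue; 420x560 float32, m along the optical axis (not along the pixel's ray), 0 where there is no reading.
- bot.camera_params(name): a dict with "fx", "fy", "cx", "cy" (pixels), "rvec" (rotation vector, rad) and "tvec" (3), from world to camera coordinates, as OpenCV has them. Camera axes: x right, y down, z forward; pixel columns grow to the right and rows downward; lengths in m; the calibration is good to about 2 mm. A picture is of the moment at which its call begins: read the wrist's pose just before it. camera_params takes no time and is no camera call; for the wrist camera it gives the pose at the moment of the call.
- bot.job_done(): hands the job in, once; it reports no verdict.
Trained networks look in the newest picture that a camera, given by its name, has taken for a name from the list of things; names that differ only in an ending like _2 or _b are one class to them, and where a whole thing is asked for, a point or a joint stands for the part that bears it (a point fixed in the world has none). Each returns a list of dicts, best first, with "conf" (0 to 1); they miss things now and then, are a little off and sometimes report something else, mostly with a low value. They report only what shows in the picture. A call takes as long as a camera call. They do not tell look-alikes from the thing itself.
- bot.masks_of(label, camera): "region" (420x560 bool, what is visible of it).
- bot.landmark_of(label, camera): "point" ([x, y, z] in m, in the coordinates of the camera as it stood for that picture, good to about 4 mm: a listed point, or the origin of a listed thing).
The state is a dict: "t": time; "joint_positions": joint angles; "qvel": joint speeds; "effort": joint torques, N m; "position": TCP position; "ee_rot": TCP orientation; "ft_force": force on the tool from outside, world axes, zero at the start; "moment": the same for the moment, N m; "width": opening from 0.0 (shut) to 1.0 (fully open).
Only numpy, scipy, OpenCV 4.12 (cv2) and the standard library are available. Lean on these libraries where they do the work, as an engineer would, in place of code of your own. Each camera call takes 0.05 s, during which the arm holds its last target. There are 200 camera calls.

## Working session

There is one attempt and no reset: what is moved stays moved. The work goes in short steps, Python scripts to look and compute and a tool call to move; the robot and the scene stay as the last step left them, time stands still between calls to the robot, and variables do not carry over. Pictures are saved under pics/ and viewed, about 8 in all and at most 12, crops included, and the job is handed in when it is done.

Besides the shell and the picture viewer there is one more tool, called after "Request:" in YAML: its name, and indented under it one key for each argument. play_rows: Moves the arm, as the interface text tells. Its arguments: {"type":"object","properties":{"plan":{"type":"string"}},"required":["plan"]}

```bash
mkdir -p pics; cat > h.py <<'E'
import numpy as np, cv2
from bench import bot
from scipy.spatial.transform import Rotation as R
def cam(n):
    p=bot.camera_params(n); M=cv2.Rodrigues(np.array(p['rvec'],float))[0]; return p,M,np.array(p['tvec'],float).ravel()
def c2w(n,pt):
    p,M,t=cam(n); return (np.array(pt)-t)@M
def cloud(n,d):
    p,M,t=cam(n); v,u=np.mgrid[:420,:560]
    P=np.stack([(u-p['cx'])/p['fx']*d,(v-p['cy'])/p['fy']*d,d],-1); return (P-t)@M
def w2p(n,P):
    p,M,t=cam(n); c=np.atleast_2d(P)@M.T+t
    return np.c_[c[:,0]/c[:,2]*p['fx']+p['cx'],c[:,1]/c[:,2]*p['fy']+p['cy']]
E
cat > a.py <<'E'
from h import *
s=bot.read_state(); print({k:np.round(v,3) for k,v in s.items()})
for n in ['scene','top']:
    im,d=bot.get_image(n); cv2.imwrite(f'pics/{n}0.png',im[...,::-1]); np.savez(f'{n}0.npz',im=im,d=d)
    for l in ['jig','dowel_top','mallet','mallet_head','catch_hinge','catch_tip','lever_hinge','lever_grip','tape','block0','glue']:
        for r in bot.landmark_of(l,n)[:4]: 
            w=c2w(n,r['point']); print(n,l,round(r['conf'],2),w.round(3),w2p(n,w)[0].round())
E
python3 a.py
```

```text
{'t': np.float64(0.0), 'joint_positions': array([ 0.956,  0.246,  1.559, -0.   ,  1.339, -0.174]), 'qvel': array([-0.002,  0.   , -0.   ,  0.   ,  0.   ,  0.001]), 'effort': array([-3.0000e-03, -4.1585e+01, -3.1459e+01,  6.8000e-02,  3.4000e-02,
       -0.0000e+00]), 'position': array([0.277, 0.587, 0.204]), 'ee_rot': array([-3.14 , -0.   ,  2.701]), 'ft_force': array([-0.273,  0.028, -0.786]), 'moment': array([-0.012, -0.01 , -0.034]), 'width': np.float64(1.0)}
scene jig 0.71 [ 0.531  0.033 -0.003] [312. 247.]
scene dowel_top 0.35 [0.598 0.119 0.069] [329. 247.]
scene mallet 0.92 [ 0.391 -0.572 -0.002] [197. 196.]
scene mallet 0.88 [ 0.489 -0.267 -0.004] [247. 223.]
scene mallet 0.67 [ 0.839 -0.247  0.003] [204. 272.]
scene mallet 0.42 [ 0.664 -0.263 -0.002] [226. 245.]
scene mallet_head 0.89 [ 0.84  -0.245  0.038] [203. 264.]
scene mallet_head 0.73 [ 0.489 -0.268  0.037] [246. 214.]
scene mallet_head 0.65 [ 0.391 -0.577  0.056] [195. 185.]
scene catch_hinge 0.47 [0.599 0.12  0.065] [329. 248.]
scene catch_tip 0.63 [0.6   0.128 0.145] [334. 230.]
scene lever_hinge 0.83 [0.592 0.022 
[... 353 characters left out ...]
68  0.002] [351. 248.]
top mallet 0.69 [ 0.389 -0.576  0.001] [454. 276.]
top mallet 0.65 [ 0.837 -0.245  0.002] [334. 144.]
top mallet_head 0.94 [ 0.842 -0.248  0.04 ] [336. 138.]
top mallet_head 0.92 [ 0.494 -0.263  0.042] [351. 247.]
top mallet_head 0.88 [ 0.393 -0.577  0.056] [462. 274.]
top catch_hinge 0.75 [0.602 0.124 0.072] [220. 217.]
top catch_tip 0.75 [0.601 0.131 0.145] [213. 213.]
top lever_hinge 0.7 [0.59  0.024 0.027] [255. 222.]
top lever_grip 0.81 [0.643 0.015 0.194] [253. 192.]
top tape 0.91 [ 0.421  0.332 -0.002] [157. 284.]
top block0 0.63 [ 0.604 -0.42   0.005] [395. 210.]
top block0 0.62 [ 0.668 -0.255  0.003] [341. 194.]
top glue 0.62 [ 0.555  0.413 -0.002] [131. 242.]
```

```bash
python3 - <<'E'
import cv2
a=cv2.imread('pics/top0.png');cv2.imwrite('pics/t1.png',cv2.resize(a[90:330,90:490],(800,480),interpolation=2))
a=cv2.imread('pics/scene0.png');cv2.imwrite('pics/s1.png',cv2.resize(a[130:370,150:480],(800,582),interpolation=2))
E
```

```text
(no output)
```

View pics/t1.png

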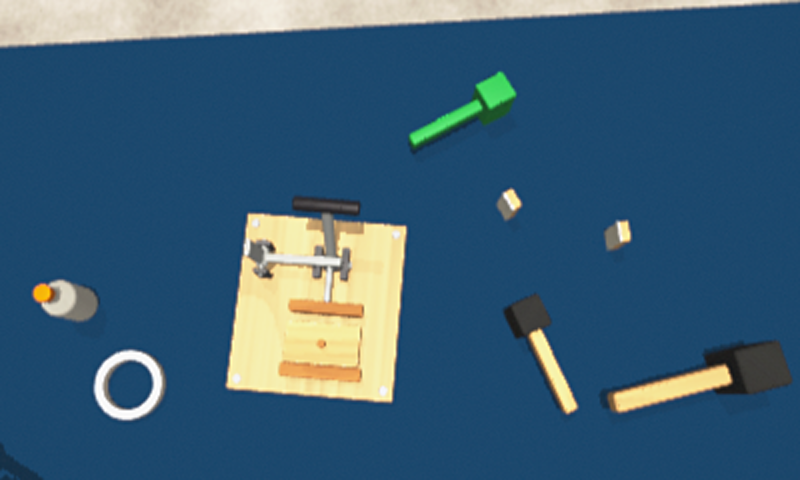

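View pics/s1.png

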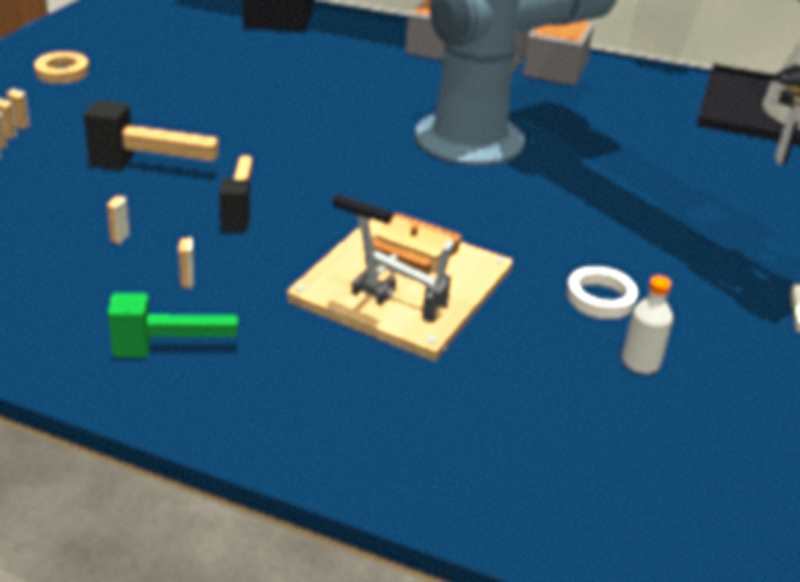

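The top view shows the wanted mallet, the smaller black one, with its head at about (354,247) full-frame. The large black and green mallets are look-alikes. The jig is centred near (253,242) and the dowel shows at about (250,262). Next I'll fit the mallet and jig poses.

```bash
cat > b.py <<'E'
from h import *
# jig Kabsch 2D
mod={'jig':(0,0),'lever_hinge':(.06,0),'catch_hinge':(.054,.1)}
A=[];B=[]
obs=[('jig',.531,.033),('jig',.533,.034),('lever_hinge',.592,.022),('lever_hinge',.590,.024),('catch_hinge',.599,.120),('catch_hinge',.602,.124)]
for l,x,y in obs: A.append(mod[l]);B.append((x,y))
# jig base cloud
for n in ['top','scene']:
    f=np.load(n+'0.npz'); P=cloud(n,f['d']); im=f['im'].astype(int)
    near=np.linalg.norm(P[...,:2]-[.53,.035],axis=-1)<.25
    m=near&(abs(P[...,2]-.02)<.007)&(im[...,0]>im[...,2]+20)&(f['d']>0)
    r=cv2.minAreaRect((P[m][:,:2]*1000).astype(np.float32)); print(n,'base',m.sum(),r)
    for z,nm in [(.056,'boards')]:
        m=near&(abs(P[...,2]-z)<.006)&(im[...,0]>150)&(f['d']>0)
        print(nm,m.sum(),P[m].mean(0).round(4),cv2.minAreaRect((P[m][:,:2]*1000).astype(np.float32)))
    q=np.linalg.norm(P[...,:2]-[.492,-.266],axis=-1)<.2
    wood=q&(P[...,2]>.035)&(P[...,2]<.065)&(im[...,0]>im[...,2]+40)&(abs(P[...,0]-.42)<.08)&(abs(P[...,1]+.29)<.06)
    blk=q&(P[...,2]>.065)&(P[...,2]<.09)&(im.max(-1)<80)&(np.linalg.norm(P[...,:2]-[.492,-.266],axis=-1)<.06)
    for nm,m in [('handle',wood),('head',blk)]:
        if m.sum()>5: print(n,nm,m.sum(),P[m].mean(0).round(4),cv2.minAreaRect((P[m][:,:2]*1000).astype(np.float32)))
A=np.array(A);B=np.array(B);a=A-A.mean(0);b=B-B.mean(0)
yaw=np.arctan2((a[:,0]*b[:,1]-a[:,1]*b[:,0]).sum(),(a*b).sum())
c,s=np.cos(yaw),np.sin(yaw);Rm=np.array([[c,-s],[s,c]]);t=B.mean(0)-Rm@A.mean(0)
print('kabsch',np.degrees(yaw),t)
E
python3 b.py
```

```text
top base 5042 ((530.4398803710938, 46.84344482421875), (250.09939575195312, 270.0971984863281), 81.58732604980469)
boards 1187 [0.477  0.0399 0.056 ] ((516.1991577148438, 43.62892150878906), (211.43846130371094, 126.87321472167969), 0.654620885848999)
top handle 326 [ 0.4072 -0.2954  0.0524] ((408.2251281738281, -296.7327880859375), (123.26103210449219, 20.90674591064453), 19.916828155517578)
top head 268 [ 0.4893 -0.2652  0.0801] ((489.7977600097656, -266.2044677734375), (49.177608489990234, 45.36416244506836), 20.079885482788086)
scene base 1840 ((533.0418090820312, 48.42951202392578), (252.58998107910156, 273.47021484375), 81.33472442626953)
boards 375 [0.4879 0.0441 0.0547] ((522.490234375, 58.49673080444336), (231.18881225585938, 126.77306365966797), 12.777658462524414)
scene handle 49 [ 0.3876 -0.3011  0.05  ] ((387.0172424316406, -302.0862121582031), (83.91548156738281, 20.495555877685547), 20.41522789001465)
scene head 91 [ 0.4995 -0.2602  0.0757] ((496.12103271484375, -262.7756652832031), (46.16508865356445, 44.528228759765625), 16.329986572265625)
kabsch -9.296712390414152 [0.53161422 0.03274329]
```

```bash
cat > plan.py <<'E'
from h import *
import sys
# usage: plan.py x y z yaw_deg n jaw   (tool down), prints rows
def plan(pos,Rt,n,jaw,start=None):
    s=bot.read_state()
    p=np.array(s['position'],float) if start is None else start[0]; r=R.from_euler('xyz',s['ee_rot']) if start is None else start[1]
    p0,r0=p.copy(),r; rv=(Rt*r0.inv()).as_rotvec(); out=[]
    # choose shorter equivalent given
    for i in range(n):
        pt=p0+(np.array(pos)-p0)*(i+1)/n; rt=R.from_rotvec(rv*(i+1)/n)*r0
        a=np.round(r.inv().apply(pt-p)*1000,0 if n>1 else 1); b=np.round(np.degrees((r.inv()*rt).as_rotvec()),1)
        out.append(' '.join('%g'%v for v in list(a+0)+list(b+0)+[jaw]))
        p=p+r.apply(a/1000); r=r*R.from_rotvec(np.radians(b))
    for k in range(0,n,12): print('; '.join(out[k:k+12]))
    print('end',p.round(4),np.degrees(r.as_euler('xyz')).round(1))
    return p,r
if __name__=='__main__':
    x,y,z,yaw=map(float,sys.argv[1:5]); s=bot.read_state()
    print(np.round(s['position'],4),np.degrees(s['ee_rot']).round(1),'F',np.round(s['ft_force'],1),'w',round(float(s['width']),3),'t',round(float(s['t']),2))
    plan([x,y,z],R.from_euler('xyz',[np.pi,0,np.radians(yaw)]),int(sys.argv[5]),float(sys.argv[6]))
E
python3 plan.py .40 .04 .33 81.5 12 0
```

```text
[0.2773 0.5879 0.2055] [-180.     0.   154.7] F [ 1.  -0.4 -0.3] w 1.002 t 1.2
-29 -37 -10 0 0 6.1 0; -32 -34 -11 0 0 6.1 0; -36 -30 -10 0 0 6.1 0; -39 -26 -11 0 0 6.1 0; -41 -21 -10 0 0 6.1 0; -44 -18 -10 0 0 6.1 0; -45 -12 -11 0 0 6.1 0; -46 -8 -10 0 0 6.1 0; -47 -3 -10 0 0 6.1 0; -46 3 -11 0 0 6.1 0; -47 7 -10 0 0 6.1 0; -45 12 -11 0 0 6.1 0
end [0.4    0.0399 0.3305] [180.    0.   81.5]
```

Request:
play_rows:
  plan: "-29 -37 -10 0 0 6.1 0; -32 -34 -11 0 0 6.1 0; -36 -30 -10 0 0 6.1 0; -39 -26 -11 0 0 6.1 0; -41 -21 -10 0 0 6.1 0; -44 -18 -10 0 0 6.1 0; -45 -12 -11 0 0 6.1 0; -46 -8 -10 0 0 6.1 0; -47 -3 -10 0 0 6.1 0; -46 3 -11 0 0 6.1 0; -47 7 -10 0 0 6.1 0; -45 12 -11 0 0 6.1 0"

```text
t: 2.7
position: [0.3919, 0.0234, 0.3353]
ee_rot: [3.135, -0.0, 1.388]
ft_force: [1.3, -0.1, 0.0]
width: 0.998
```

```bash
cat > c.py <<'E'
from h import *
im,d=bot.get_image('wrist'); cv2.imwrite('pics/w1.png',im[...,::-1]); np.savez('w1.npz',im=im,d=d)
for l in ['jig','dowel_top','catch_hinge','catch_tip','lever_hinge','lever_grip']:
    for r in bot.landmark_of(l,'wrist')[:2]:
        w=c2w('wrist',r['point']); print(l,round(r['conf'],2),w.round(4),w2p('wrist',w)[0].round())
P=cloud('wrist',d)
m=(d>0)&(P[...,2]>.058)&(P[...,2]<.08)&(np.linalg.norm(P[...,:2]-[.469,.042],axis=-1)<.02)
if m.any(): print('dowel',m.sum(),P[m].mean(0),P[m][:,2].max(),P[m].min(0),P[m].max(0))
m=(d>0)&(abs(P[...,2]-.056)<.003)&(np.linalg.norm(P[...,:2]-[.469,.042],axis=-1)<.075)&(P[...,0]<.505)
print('boards',m.sum(),cv2.minAreaRect((P[m][:,:2]*1000).astype(np.float32)))
E
python3 c.py; python3 plan.py .489 -.266 .20 20 10 0
```

```text
jig 0.72 [0.5327 0.0308 0.0009] [361. 139.]
dowel_top 0.67 [0.4695 0.0446 0.0733] [326. 145.]
dowel_top 0.57 [0.6014 0.1338 0.1477] [457.  40.]
catch_hinge 0.7 [0.5981 0.1243 0.0668] [421.  62.]
catch_tip 0.82 [0.5985 0.1377 0.1457] [455.  40.]
catch_tip 0.61 [ 0.6652 -0.2457 -0.0018] [455. 288.]
lever_hinge 0.91 [0.5907 0.0278 0.0259] [408. 140.]
lever_grip 0.58 [0.6383 0.0272 0.1906] [525. 149.]
dowel 82 [0.46696185 0.04714299 0.07110518] 0.07484390656724102 [0.46184386 0.04114598 0.05910601] [0.47268352 0.05214122 0.07484391]
boards 3492 ((474.63134765625, 45.608028411865234), (110.10916900634766, 74.73812103271484), 82.62152099609375)
[0.3916 0.026  0.3343] [179.7  -0.   79.9] F [ 0.5 -0.1 -0.2] w 1.0 t 3.05
-27 15 13 0 0 6 0; -25 17 14 0 0 6 0; -24 20 13 0.1 -0.1 6 0; -21 22 14 0 0 5.9 0; -19 25 13 0 0 6 0; -16 26 14 0.1 0 6 0; -13 28 13 0 0 6 0; -10 29 14 0 0 6 0; -8 30 13 0 -0.1 6 0; -4 30 14 0.1 0 6 0
end [ 0.4887 -0.266   0.1998] [-180.    0.   20.]
```

View pics/w1.png

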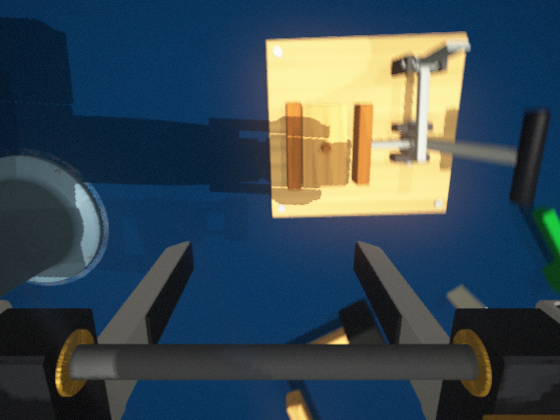

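The wrist view shows the jig with the dowel at (326,146), which measures (0.468, 0.045) with its top near 0.073. The catch is up at (457,45) and the T-bar is at (530,158). Everything agrees with the other cameras.

Request:
play_rows:
  plan: "-27 15 13 0 0 6 0; -25 17 14 0 0 6 0; -24 20 13 0 0 6 0; -21 22 14 0 0 6 0; -19 25 13 0 0 6 0; -16 26 14 0 0 6 0; -13 28 13 0 0 6 0; -10 29 14 0 0 6 0; -8 30 13 0 0 6 0; -4 30 14 0 0 6 0; 0 0 0 0 0 0 0"

```text
t: 4.42
position: [0.4948, -0.2567, 0.192]
ee_rot: [-3.138, -0.005, 0.349]
ft_force: [0.4, 0.5, -0.3]
width: 0.995
```

```bash
cat > d.py <<'E'
from h import *
im,d=bot.get_image('wrist'); cv2.imwrite('pics/w2.png',im[...,::-1])
P=cloud('wrist',d); im=im.astype(int)
q=(d>0)&(np.linalg.norm(P[...,:2]-[.45,-.28],axis=-1)<.15)
for nm,m in [('head',q&(abs(P[...,2]-.08)<.006)&(im.max(-1)<120)),('handle',q&(abs(P[...,2]-.053)<.006)&(im[...,0]>im[...,2]+40))]:
    print(nm,m.sum(),P[m].mean(0).round(4) if m.any() else '',cv2.minAreaRect((P[m][:,:2]*1000).astype(np.float32)) if m.any() else '')
for r in bot.landmark_of('mallet_head','wrist')[:2]: print(c2w('wrist',r['point']).round(4),r['conf'])
E
python3 d.py; python3 plan.py .490 -.266 .16 20 2 0
```

```text
head 2577 [ 0.4922 -0.2639  0.0804] ((491.2392272949219, -264.335205078125), (48.63835906982422, 45.97752380371094), 20.16611671447754)
handle 2030 [ 0.4022 -0.3082  0.0532] ((388.2256164550781, -321.3956298828125), (162.10919189453125, 81.73442840576172), 56.9078483581543)
[ 0.495  -0.2559  0.1935] [-179.9   -0.3   20.1] F [0.4 0.4 0.3] w 0.998 t 4.53
-4 4 17 -0.1 -0.2 0 0; -4 4 16 0 -0.1 0.1 0
end [ 0.4904 -0.2661  0.1605] [-180.   -0.   20.]
```

Request:
play_rows:
  plan: "-6 7 15 0 0 0 0; 0 0 20 0 0 0 0; 0 0 0 0 0 0 0"

```text
t: 4.9
position: [0.492, -0.2624, 0.1579]
ee_rot: [-3.141, -0.007, 0.357]
ft_force: [-0.4, 0.9, -0.1]
width: 0.999
```

```bash
python3 plan.py .491 -.2645 .036 20 4 0
```

```text
[ 0.492  -0.2624  0.1579] [-180.    -0.4   20.5] F [-0.4  0.9 -0.1] w 0.999 t 4.9
-1 0 30 0 -0.1 0.1 0; 0 1 31 0 -0.1 0.1 0; -1 0 30 0 -0.1 0.1 0; 0 1 31 0 -0.1 0.2 0
end [ 0.4913 -0.2648  0.0359] [-180.    0.   20.]
```

Request:
play_rows:
  plan: "-1 0 30 0 0 0 0; 0 1 31 0 0 0 0; -1 0 30 0 0 0 0; 0 1 28 0 -0.1 0.2 0; 0 0 2 0 0 0 0; 0 0 0 0 0 0 1; 0 0 0 0 0 0 1; 0 0 0 0 0 0 1; 0 0 0 0 0 0 1; 0 0 0 0 0 0 1; 0 0 0 0 0 0 1"

```text
t: 6.28
position: [0.4966, -0.2671, 0.0437]
ee_rot: [3.128, -0.013, 0.359]
ft_force: [-0.2, -0.3, -0.6]
width: 0.483
```

```bash
python3 plan.py .4675 .0455 .18 20 10 1
```

```text
[ 0.4966 -0.2671  0.0437] [179.2  -0.8  20.6] F [-0.2 -0.3 -0.6] w 0.483 t 6.28
8 -30 -14 0.1 -0.1 0.1 1; 9 -30 -14 0.1 -0.1 0 1; 8 -30 -14 0 0 0.1 1; 8 -31 -13 0.1 -0.1 0 1; 9 -30 -14 0.1 -0.1 0.1 1; 8 -30 -14 0.1 -0.1 0 1; 8 -30 -14 0 0 0.1 1; 8 -31 -14 0.1 -0.1 0 1; 8 -30 -13 0.1 -0.1 0.1 1; 8 -30 -14 0.1 -0.1 0 1
end [0.4675 0.0452 0.1801] [-180.    0.   20.]
```

Grip width is 45 mm, so the head is held. I'll lift straight up and carry it over the dowel.

Request:
play_rows:
  plan: "0 0 -40 0 0 0 1; 0 0 -40 0 0 0 1; 8 -35 -12 0 0 0 1; 8 -35 -12 0 0 0 1; 8 -35 -6 0 0 0 1; 8 -35 0 0 0 0 1; 8 -35 0 0 0 0 1; 8 -35 0 0 0 0 1; 8 -35 0 0 0 0 1; 8 -35 0 0 0 0 1; 8 -24 0 0 0 0 1; 0 0 0 0 0 0 1"

```text
t: 7.78
position: [0.448, 0.0539, 0.1456]
ee_rot: [3.136, -0.004, 0.357]
ft_force: [0.0, -0.7, -2.7]
width: 0.486
```

```bash
python3 plan.py .472 .047 .14 20 2 1; cat > e.py <<'E'
from h import *
im,d=bot.get_image('wrist'); cv2.imwrite('pics/w3.png',im[...,::-1])
im,d=bot.get_image('scene'); cv2.imwrite('pics/s3.png',cv2.resize(im[170:310,220:400,::-1],(720,560),interpolation=2))
P=cloud('scene',d); 
E
python3 e.py
```

```text
[0.448  0.0539 0.1456] [179.7  -0.2  20.5] F [ 0.  -0.7 -2.7] w 0.486 t 7.78
10 7 3 0.2 -0.1 0.2 1; 10 8 3 0.1 -0.1 0.3 1
end [0.472  0.0468 0.1397] [180.  -0.  20.]
```

View pics/w3.png

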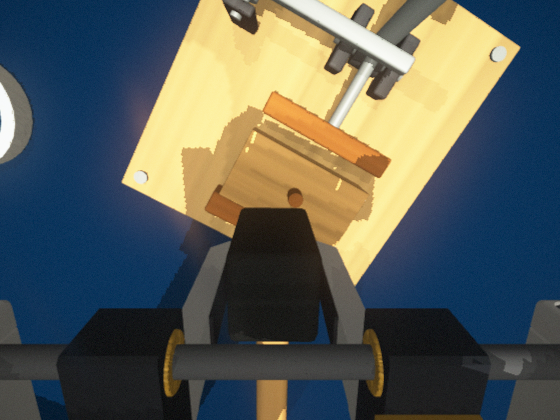

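The wrist view shows the head held between the pads, with the dowel in front of it at (295,197). I'll centre over the dowel, lower near its top, and then press.

Request:
play_rows:
  plan: "10 7 3 0 0 0 1; 10 8 3 0 0 0 1; 0 0 0 0 0 0 1"

```text
t: 8.25
position: [0.4748, 0.0425, 0.1394]
ee_rot: [3.134, -0.004, 0.351]
ft_force: [-0.2, -0.1, -3.4]
width: 0.49
```

```bash
python3 plan.py .472 .047 .122 20 1 1; cat > f.py <<'E'
from h import *
im,d=bot.get_image('scene'); P=cloud('scene',d); im=im.astype(int)
m=(d>0)&(im.max(-1)<70)&(abs(P[...,0]-.48)<.06)&(abs(P[...,1]-.045)<.05)&(P[...,2]>.05)&(P[...,2]<.2)
print(m.sum(),P[m].min(0),P[m].max(0))
for r in bot.landmark_of('mallet_head','scene')[:3]+bot.landmark_of('mallet_head','top')[:0]: print(c2w('scene',r['point']).round(4),r['conf'])
bot.get_image('top')
for l in ['mallet_head','mallet']:
  for r in bot.landmark_of(l,'top')[:3]: print(l,c2w('top',r['point']).round(4),r['conf'])
E
python3 f.py
```

```text
[0.4748 0.0425 0.1394] [179.6  -0.2  20.1] F [-0.2 -0.1 -3.4] w 0.49 t 8.25
-1.2 -5.3 17.4 0.4 -0.2 0.1 1
end [0.472 0.047 0.122] [180.  -0.  20.]
275 [0.44502768 0.01692746 0.09517803] [0.50307454 0.06862388 0.17906244]
[ 0.842  -0.2452  0.0375] 0.92
[0.469  0.0384 0.135 ] 0.81
[ 0.3913 -0.5758  0.0548] 0.69
mallet_head [ 0.8415 -0.2471  0.0425] 0.92
mallet_head [ 0.3933 -0.5798  0.0556] 0.68
mallet_head [0.6028 0.1325 0.1462] 0.36
mallet [ 0.8375 -0.2444  0.0031] 0.85
mallet [ 0.3877 -0.5751  0.0022] 0.63
mallet [0.5934 0.0258 0.0274] 0.18
```

Request:
play_rows:
  plan: "-1 -5 12 0 0 0 1; 0 0 8 0 0 0 1; 0 0 5 0 0 0 1; 0 0 5 0 0 0 1"

```text
t: 9.05
position: [0.4714, 0.0483, 0.1094]
ee_rot: [3.134, -0.005, 0.354]
ft_force: [-2.2, -0.2, 3.8]
width: 0.487
```

Request:
play_rows:
  plan: "0 0 5 0 0 0 1; 0 0 5 0 0 0 1; 0 0 3 0 0 0 1"

```text
t: 9.43
position: [0.472, 0.0483, 0.0997]
ee_rot: [3.135, -0.003, 0.354]
ft_force: [-16.3, 1.8, 35.6]
width: 0.486
```

Request:
play_rows:
  plan: "0 0 1 0 0 0 1; 0 0 -10 0 0 0 1; 0 0 -30 0 0 0 1; -20 20 0 0 0 0 1; -22 30 0 0 0 0 1; 0 30 0 0 0 0 1; 0 0 0 0 0 0 1"

```text
t: 10.3
position: [0.4603, -0.0434, 0.1394]
ee_rot: [3.133, -0.007, 0.355]
ft_force: [0.1, 0.6, -3.4]
width: 0.487
```

```bash
cat > g.py <<'E'
from h import *
for n in ['wrist','top','scene']:
    im,d=bot.get_image(n); cv2.imwrite('pics/g_%s.png'%n,im[...,::-1]); P=cloud(n,d)
    r=np.linalg.norm(P[...,:2]-[.468,.045],axis=-1)
    m=(d>0)&(r<.012)&(P[...,2]<.09)
    if m.any(): print(n,m.sum(),'z max/med',P[m][:,2].max().round(4),np.median(P[m][:,2]).round(4))
    for r in bot.landmark_of('dowel_top',n)[:2]: print(c2w(n,r['point']).round(4),round(r['conf'],2))
E
python3 g.py; python3 plan.py .495 -.265 .13 20 8 1
```

```text
wrist 725 z max/med 0.0579 0.0558
[0.4676 0.0451 0.0568] 0.61
scene 34 z max/med 0.0574 -0.7477
[ 0.4596 -0.0412  0.1391] [179.6  -0.3  20.6] F [ 0.4 -0.2 -2.3] w 0.485 t 10.6
-6 28 1 0.1 0 0.1 1; -5 27 2 0 -0.1 0 1; -6 28 1 0.1 0 0.1 1; -6 28 1 0 -0.1 0.1 1; -5 28 1 0.1 0 0.1 1; -6 28 2 0 0 0 1; -5 27 1 0.1 -0.1 0.1 1; -6 28 1 0 0 0.1 1
end [ 0.4946 -0.265   0.1299] [180.  -0.  20.]
```

The dowel reads z = 0.0568, which is flush. Next I'll carry the mallet back.

Request:
play_rows:
  plan: "-6 28 1 0 0 0 1; -5 28 2 0 0 0 1; -6 28 1 0 0 0 1; -6 28 1 0 0 0 1; -5 28 1 0 0 0 1; -6 28 10 0 0 0 1; -5 28 10 0 0 0 1; -3 15 15 0 0 0 1; 0 0 15 0 0 0 1; 0 0 15 0 0 0 1; 0 0 5 0 0 0 1; 0 0 0 0 0 0 1"

```text
t: 12.1
position: [0.4988, -0.2516, 0.0607]
ee_rot: [3.135, -0.007, 0.372]
ft_force: [0.1, -0.0, -3.4]
width: 0.489
```

Request:
play_rows:
  plan: "0 0 8 0 0 0 1; 0 0 5 0 0 0 1; 0 0 3 0 0 0 1; 0 0 2 0 0 0 1"

```text
t: 12.6
position: [0.4999, -0.2518, 0.0437]
ee_rot: [3.134, -0.008, 0.373]
ft_force: [-4.0, 1.0, 10.9]
width: 0.489
```

Request:
play_rows:
  plan: "0 0 0 0 0 0 0; 0 0 0 0 0 0 0; 0 0 0 0 0 0 0; 0 0 0 0 0 0 0; 0 0 -20 0 0 0 0; 0 0 -40 0 0 0 0; 0 0 -40 0 0 0 0; 0 0 -50 0 0 0 0; 0 0 -50 0 0 0 0; 0 0 0 0 0 0 0"

```text
t: 13.85
position: [0.4991, -0.252, 0.2597]
ee_rot: [3.124, -0.014, 0.373]
ft_force: [0.3, -0.3, -0.1]
width: 1.003
```

```bash
cat > i.py <<'E'
from h import *
for n in ['top','scene','wrist']:
    im,d=bot.get_image(n); cv2.imwrite(f'pics/i_{n}.png',im[...,::-1]); np.savez(f'i_{n}.npz',im=im,d=d)
    for l in ['mallet_head','catch_tip','catch_hinge','lever_grip','lever_hinge','dowel_top']:
        for r in bot.landmark_of(l,n)[:3]: print(n,l,c2w(n,r['point']).round(4),round(r['conf'],2))
E
python3 i.py; python3 plan.py .55 .03 .30 -8.5 8 0
```

```text
top mallet_head [ 0.3941 -0.5787  0.0541] 0.67
top mallet_head [ 0.8418 -0.2516  0.0408] 0.61
top catch_tip [0.5991 0.1314 0.1426] 0.7
top catch_tip [0.6039 0.1238 0.0694] 0.6
top catch_hinge [0.6003 0.1223 0.0679] 0.58
top lever_grip [0.6403 0.0179 0.193 ] 0.68
top lever_hinge [0.593  0.0244 0.0302] 0.8
scene mallet_head [ 0.8375 -0.2439  0.0371] 0.71
scene mallet_head [ 0.4936 -0.2551  0.0408] 0.67
scene mallet_head [ 0.3928 -0.5748  0.0551] 0.67
scene catch_tip [0.5992 0.1304 0.1474] 0.59
scene catch_tip [0.4263 0.337  0.0036] 0.53
scene catch_hinge [0.5999 0.1246 0.0673] 0.71
scene lever_grip [0.6394 0.0149 0.1944] 0.79
scene lever_hinge [0.5936 0.0229 0.0313] 0.69
scene dowel_top [0.5978 0.1265 0.069 ] 0.52
wrist lever_hinge [0.5923 0.0221 0.0297] 0.79
wrist dowel_top [0.4705 0.0412 0.0541] 0.38
wrist dowel_top [ 0.6039 -0.4181  0.    ] 0.29
[ 0.4969 -0.2504  0.2528] [179.5  -0.4  21.4] F [1.2 0.9 0.1] w 0.999 t 14.9
19 -30 -6 0 -0.1 3.7 0; 17 -32 -6 0.1 0 3.8 0; 15 -32 -6 0 -0.1 3.7 0; 13 -33 -6 0.1 -0.1 3.7 0; 10 -34 -6 0 -0.1 3.8 0; 8 -35 -6 0.1 0 3.7 0; 7 -35 -6 0 -0.1 3.7 0; 3 -36 -6 0 -0.1 3.8 0
end [0.5498 0.0304 0.3002] [180.    0.   -8.5]
```

The mallet stands on the bench with its head centre at z = 0.041. For the catch, I'll align the tool so its x axis is jig +y, with closed fingers pushing the paddle.

```bash
python3 plan.py .597 .098 .27 81.6 10 1
```

```text
[ 0.4969 -0.2504  0.2528] [179.5  -0.4  21.4] F [1.2 0.9 0.1] w 0.999 t 14.9
22 -29 -2 0.1 0 -6 1; 25 -26 -2 0 0 -6 1; 27 -24 -1 0.1 0 -6.1 1; 30 -20 -2 0.1 -0.1 -6 1; 32 -17 -2 0 0 -6 1; 34 -14 -1 0.1 0 -6 1; 35 -11 -2 0.1 0 -6.1 1; 35 -6 -2 0 0 -6 1; 36 -3 -1 0.1 0 -6 1; 37 1 -2 0.1 -0.1 -6 1
end [0.597  0.0984 0.2699] [-180.     0.    81.6]
```

Request:
play_rows:
  plan: "22 -29 -4 0.1 0 -6 1; 25 -26 -4 0 0 -6 1; 27 -24 -3 0.1 0 -6 1; 30 -20 -3 0.1 0 -6 1; 32 -17 -3 0 0 -6 1; 34 -14 -3 0.1 0 -6 1; 35 -11 -2 0.1 0 -6 1; 35 -6 -2 0 0 -6 1; 36 -3 -1 0.1 0 -6 1; 37 1 -2 0.1 0 -6 1; 0 0 0 0 0 0 1"

```text
t: 16.27
position: [0.5956, 0.1102, 0.2817]
ee_rot: [3.139, -0.002, 1.453]
ft_force: [0.3, 0.1, 0.1]
width: 0.007
```

```bash
cat > k.py <<'E'
from h import *
def jig(p):
    c=R.from_euler('z',-8.4,degrees=True); return c.inv().apply(np.array(p)-[.5325,.032,0])*1000
if __name__=='__main__':
    s=bot.read_state(); print('TCP jig',jig(s['position']).round(1),np.degrees(s['ee_rot']).round(1),'F',np.round(s['ft_force'],1),'t',round(float(s['t']),2))
    im,d=bot.get_image('wrist'); cv2.imwrite('pics/k.png',im[...,::-1])
    for n in ['top','scene','wrist']:
        bot.get_image(n)
        for l in ['catch_tip','lever_grip']:
            for r in bot.landmark_of(l,n)[:2]: print(n,l,jig(c2w(n,r['point'])).round(1),round(r['conf'],2))
E
python3 k.py;python3 plan.py .597 .098 .18 81.6 3 1
```

```text
TCP jig [ 51.   86.6 281.7] [ 1.799e+02 -1.000e-01  8.320e+01] F [0.3 0.1 0.1] t 16.27
top catch_tip [ 53.6 110.3 143. ] 0.71
top catch_tip [-0.9  2.1 -3.1] 0.23
top lever_grip [112.6   0.2 195.6] 0.97
scene catch_tip [ 50.9 102.5 146.4] 0.68
scene lever_grip [107.9  -0.6 197.4] 0.69
scene lever_grip [58.9 -0.1 30. ] 0.57
wrist catch_tip [ 51.9 111.5 149.3] 0.61
wrist lever_grip [106.7   3.4 190.5] 0.96
[0.5954 0.1078 0.2817] [ 1.799e+02 -1.000e-01  8.300e+01] F [-0.5 -0.  -0.5] w 0.002 t 16.77
-3 1 34 0 0 0.5 1; -3 1 34 0.1 -0.1 0.4 1; -4 1 34 0 0 0.5 1
end [0.5973 0.0976 0.1797] [180.   -0.   81.6]
```

View pics/k.png

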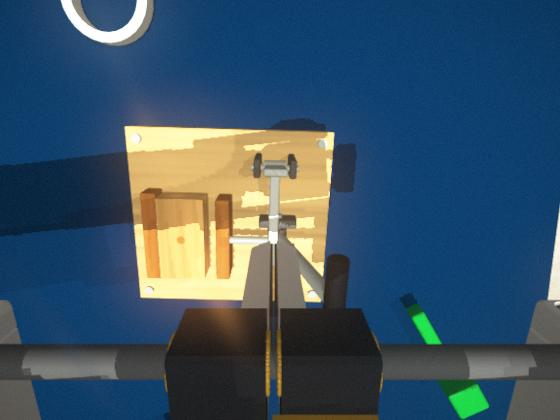

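The wrist view shows the closed fingers in line with the bar at (275,205) and the paddle at (275,168). The dowel is flush at (181,240). I'll go down on the lever side of the paddle.

Request:
play_rows:
  plan: "-8 2 20 0 0 0.5 1; -4 0 30 0 0 0.4 1; 0 0 30 0 0 0.5 1; 0 0 30 0 0 0 1; 0 0 0 0 0 0 1"

```text
t: 17.4
position: [0.5942, 0.0926, 0.163]
ee_rot: [-3.14, -0.001, 1.42]
ft_force: [0.1, -0.7, -0.3]
width: 0.01
```

```bash
python3 k.py
```

```text
TCP jig [ 52.2  69.  163. ] [-1.799e+02 -1.000e-01  8.140e+01] F [ 0.1 -0.7 -0.3] t 17.4
top catch_tip [ 1.360e+02 -4.356e+02 -4.000e-01] 0.28
scene catch_tip [ 54.1 107.  147.2] 0.72
scene lever_grip [109.9   3.1 191.2] 0.76
scene lever_grip [-147.7  281.8    2.6] 0.33
wrist catch_tip [ 48.  109.5 148.9] 0.87
```

Request:
play_rows:
  plan: "0 1 20 0 0 0 1; 0 0 20 0 0 0 1; 10 0 0 0 0 0 1; 12 0 0 0 0 0 1; 12 0 2 0 0 0 1; 12 0 4 0 0 0 1"

```text
t: 18.65
position: [0.605, 0.1406, 0.1182]
ee_rot: [3.137, 0.0, 1.421]
ft_force: [0.6, -1.9, -0.5]
width: 0.007
```

```bash
python3 k.py
```

```text
TCP jig [ 55.8 118.  118.2] [179.7   0.   81.4] F [ 0.6 -1.9 -0.5] t 18.65
top lever_grip [110.6   1.2 194.8] 0.72
top lever_grip [ 54.6 102.7  71.4] 0.66
scene catch_tip [   2.  -290.2   -1.8] 0.7
scene catch_tip [ 50.7 143.1 136.9] 0.69
scene lever_grip [108.9   0.7 192.7] 0.87
wrist catch_tip [ 49.6 145.3 137.9] 0.87
```

Request:
play_rows:
  plan: "10 0 8 0 0 0 1; 9 0 8 0 0 0 1; 7 0 9 0 0 0 1; 6 0 8 0 0 0 1; 4 0 6 0 0 0 1"

```text
t: 19.77
position: [0.6113, 0.174, 0.0808]
ee_rot: [3.138, 0.008, 1.422]
ft_force: [-19.7, -20.6, 44.6]
width: 0.006
```

```bash
python3 k.py
```

```text
TCP jig [ 57.2 152.   80.8] [179.8   0.5  81.5] F [-19.7 -20.6  44.6] t 19.77
top catch_tip [ 55.6 174.6  78.5] 0.67
top lever_grip [112.   -0.4 191.4] 0.9
scene lever_grip [1.097e+02 1.000e-01 1.958e+02] 0.54
scene lever_grip [ 52.5 175.2  83.6] 0.22
wrist catch_tip [ 52.3 179.2  83.8] 0.65
```

The catch is at its stop: the tip is about 77 mm past the hinge in y, at z around 80. I'll retract and line up on the lever bar, gripping 26 mm off-centre so the fingers clear the lever post.

Request:
play_rows:
  plan: "0 0 -40 0 0 0 0; 0 0 -50 0 0 0 0; 0 0 -50 0 0 0 0; 0 0 -50 0 0 0 0; 0 0 0 0 0 0 0"

```text
t: 20.9
position: [0.6102, 0.1776, 0.2746]
ee_rot: [3.141, 0.003, 1.42]
ft_force: [-0.1, 0.0, -0.0]
width: 0.502
```

```bash
cat > l.py <<'E'
from h import *
from plan import plan
from k import jig
import sys
c=R.from_euler('z',-8.4,degrees=True); x,y,z=[float(v)/1000 for v in sys.argv[1:4]]
s=bot.read_state(); print('TCP jig',jig(s['position']).round(1),np.degrees(s['ee_rot']).round(1),'F',np.round(s['ft_force'],1),'w',round(float(s['width']),3),'t',round(float(s['t']),2))
plan(c.apply([x,y,z])+[.5325,.032,0],R.from_euler('xyz',[180,0,81.6],degrees=True),int(sys.argv[4]),float(sys.argv[5]))
E
python3 k.py; python3 l.py 110 -26 250 6 0
python3 - <<'E'
from h import *
from k import jig
for n in ['top','scene']:
    im,d=bot.get_image(n); P=cloud(n,d); J=jig(P.reshape(-1,3)).reshape(P.shape)
    m=(d>0)&(J[...,2]>175)&(J[...,2]<215)&(abs(J[...,0]-105)<40)&(abs(J[...,1])<60)&(im.max(-1)<90)
    if m.any(): print(n,m.sum(),J[m].min(0).round(1),J[m].max(0).round(1),J[m].mean(0).round(1))
E
```

```text
TCP jig [ 55.6 155.4 274.6] [180.    0.2  81.4] F [-0.1  0.  -0. ] t 20.9
top catch_tip [ 52.  177.5  79.3] 0.69
top lever_grip [110.1   0.7 192.9] 0.64
scene catch_tip [ 52.8 177.2  83.6] 0.83
scene lever_grip [107.1   2.8 193.5] 0.55
wrist catch_tip [ 52.8 179.7  84.6] 0.73
wrist lever_grip [108.1   3.3 192.1] 0.64
TCP jig [ 53.1 154.  268.5] [-179.5    0.4   81.4] F [-0.1 -0.1 -0.8] w 0.927 t 21.4
-30 10 3 -0.1 0.1 0 0; -30 9 3 -0.1 0 -0.1 0; -30 10 3 -0.1 0.1 0 0; -30 9 4 -0.1 0 -0.1 0; -30 10 3 -0.1 0.1 0 0; -30 9 3 0 0.1 0 0
end [ 0.6371 -0.0099  0.2499] [-180.    -0.    81.6]
top 233 [100.3 -45.2 185. ] [120.9  44.  207.9] [109.    1.3 199.9]
scene 135 [102.7 -42.5 181.3] [125.2  46.2 204.4] [ 1.157e+02 -1.000e-01  1.963e+02]
```

Request:
play_rows:
  plan: "-30 10 -2 0 0 0 0; -30 10 0 0 0 0 0; -30 10 0 0 0 0 0; -30 9 4 0 0 0 0; -30 10 3 0 0 0 0; -30 9 3 0 0 0 0; 0 0 0 0 0 0 0"

```text
t: 22.38
position: [0.6391, -0.0152, 0.2615]
ee_rot: [-3.134, 0.006, 1.421]
ft_force: [-0.2, 0.7, 0.2]
width: 1.0
```

```bash
python3 l.py 110 -26 225 2 0
```

```text
TCP jig [112.3 -31.1 261.5] [-179.6    0.3   81.4] F [-0.2  0.7  0.2] w 1.0 t 22.38
3 -1 18 -0.2 0.2 -0.1 0; 2 -1 18 -0.2 0.1 -0.1 0
end [ 0.6376 -0.0101  0.2255] [-180.     0.    81.6]
```

Request:
play_rows:
  plan: "3 -1 30 0 0 0 0; 2 -1 30 0 0 0 0; 0 0 26 0 0 0 0; 0 0 3 0 0 0 0; 0 0 0 0 0 0 1; 0 0 0 0 0 0 1; 0 0 0 0 0 0 1; 0 0 0 0 0 0 1; 0 0 0 0 0 0 1; 0 0 0 0 0 0 1"

```text
t: 23.62
position: [0.6402, -0.0064, 0.1771]
ee_rot: [3.139, 0.004, 1.424]
ft_force: [-1.3, -0.2, 0.1]
width: 0.399
```

```bash
python3 k.py; python3 l.py 98 -26 176 1 1
```

```text
TCP jig [112.2 -22.3 177.1] [179.8   0.2  81.6] F [-1.3 -0.2  0.1] t 23.62
top catch_tip [ 174.3 -267.6    6.7] 0.47
top catch_tip [ 52.9 175.1  77.5] 0.42
scene catch_tip [ 50.8 178.7  82.1] 0.72
scene lever_grip [1.069e+02 1.000e-01 1.933e+02] 0.64
scene lever_grip [ 52.8 172.9  83.9] 0.21
wrist lever_grip [110.    3.1 190. ] 0.92
TCP jig [109.5 -22.2 176.7] [-179.7    0.3   81.6] F [-9.6  1.   6.1] w 0.204 t 24.12
-3.8 -11.5 0.8 -0.3 0.3 0 1
end [ 0.6256 -0.0081  0.176 ] [180.   -0.   81.6]
```

View pics/k.png

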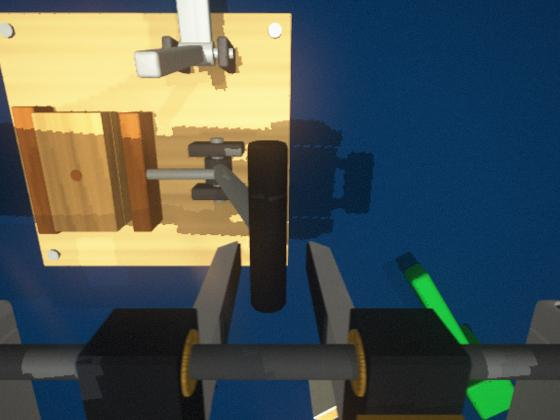

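The fingers straddle the bar at (268,225), the catch is raised at (165,60), and the width has since closed to 19 mm, so the bar is gripped. Now I'll pull along the arc.

Request:
play_rows:
  plan: "0 -8 -2 0 0 0 1; 0 -9 -2 0 0 0 1; 0 -9 -2 0 0 0 1; 0 -9 -1 0 0 0 1; 0 -9 -1 0 0 0 1; 0 -9 0 0 0 0 1; 0 -9 0 0 0 0 1"

```text
t: 25.0
position: [0.5908, 0.001, 0.1866]
ee_rot: [3.095, 0.002, 1.422]
ft_force: [10.0, -1.1, -4.5]
width: 0.201
```

```bash
python3 k.py; python3 l.py -14 -23 165 8 1
```

```text
TCP jig [ 62.2 -22.2 186.6] [1.773e+02 1.000e-01 8.150e+01] F [10.  -1.1 -4.5] t 25.0
top catch_tip [ 54.9 176.4  84.4] 0.67
scene catch_tip [ 52.2 176.2  83.2] 0.69
scene lever_grip [ 58.2  -0.9 200.3] 0.84
wrist lever_grip [ 58.2   3.7 196.8] 0.68
TCP jig [ 62.2 -22.2 186.6] [1.774e+02 1.000e-01 8.150e+01] F [ 9.3 -0.5 -4.3] w 0.205 t 25.5
0 -10 2 0.3 0 0 1; 0 -9 3 0.4 0 0 1; 0 -10 2 0.3 0 0 1; 0 -9 2 0.3 0.1 -0.1 1; -1 -10 3 0.3 0 0 1; 0 -10 2 0.4 0 0 1; 0 -9 3 0.3 0 0 1; 0 -10 3 0.3 0 0 1
end [0.515  0.0113 0.1646] [180.    0.   81.6]
```

Request:
play_rows:
  plan: "0 -10 0 0 0 0 1; 0 -10 1 0 0 0 1; 0 -9 1 0 0 0 1; 0 -9 2 0 0 0 1; 0 -9 2 0 0 0 1; 0 -9 3 0 0 0 1; 0 -9 3 0 0 0 1"

```text
t: 26.38
position: [0.554, 0.0065, 0.1844]
ee_rot: [3.01, -0.001, 1.419]
ft_force: [11.2, 0.0, 0.6]
width: 0.205
```

```bash
python3 k.py
```

```text
TCP jig [ 25.  -22.1 184.4] [ 1.725e+02 -1.000e-01  8.130e+01] F [11.2  0.   0.6] t 26.38
top catch_tip [ 52.8 174.   78.6] 0.66
scene catch_tip [ 53.  177.2  84.3] 0.62
scene catch_tip [2.5 0.8 0.9] 0.47
scene lever_grip [ 21.8  -2.1 199.5] 0.8
wrist lever_grip [ 23.    6.9 193.5] 0.57
```

Request:
play_rows:
  plan: "0 -15 3 0 0 0 1; 0 -15 3 0 0 0 1; 0 -15 4 0 0 0 1; 0 -15 4 0 0 0 1"

```text
t: 27.38
position: [0.516, 0.0122, 0.1731]
ee_rot: [2.951, -0.003, 1.416]
ft_force: [15.5, -0.6, -6.6]
width: 0.203
```

```bash
python3 k.py
```

```text
TCP jig [-13.4 -22.  173.1] [169.1  -0.2  81.2] F [15.5 -0.6 -6.6] t 27.38
top catch_tip [ 54.6 179.2  80.3] 0.65
top lever_grip [-14.6   1.6 185.5] 0.46
scene catch_tip [ 52.4 174.7  85.7] 0.74
scene lever_grip [-20.3  -0.8 185.9] 0.76
wrist lever_grip [-16.9   3.  181. ] 0.76
```

Request:
play_rows:
  plan: "0 -8 3 0 0 0 1; 0 -8 3 0 0 0 1; 0 -8 3 0 0 0 1"

```text
t: 28.25
position: [0.5164, 0.0121, 0.1728]
ee_rot: [2.887, -0.006, 1.413]
ft_force: [27.1, -0.2, -8.4]
width: 0.205
```

```bash
python3 k.py; cat > m.py <<'E'
from h import *
from k import jig
for n in ['scene','top','wrist']:
    im,d=bot.get_image(n)
    if n=='scene': cv2.imwrite('pics/m.png',cv2.resize(im[130:330,180:460,::-1],(784,560),interpolation=2))
    for l in ['mallet_head','dowel_top','tape','block0','glue']:
        for r in bot.landmark_of(l,n)[:3]: print(n,l,c2w(n,r['point']).round(3),round(r['conf'],2))
s=bot.read_state(); print(jig(s['position']).round(1),np.round(s['ft_force'],1),s['width'],s['t'])
E
python3 m.py
```

```text
TCP jig [-13.  -22.1 172.8] [165.4  -0.3  81. ] F [27.1 -0.2 -8.4] t 28.25
top catch_tip [ 54.8 176.2  80.1] 0.76
top lever_grip [-15.1  -0.9 184.7] 0.54
scene catch_tip [ 52.9 176.3  80.9] 0.63
scene lever_grip [-17.5   0.8 182.5] 0.71
wrist catch_tip [-67.1  -0.6  56.2] 0.29
wrist lever_grip [-18.3   3.5 176.9] 0.74
scene mallet_head [ 0.388 -0.576  0.053] 0.68
scene mallet_head [ 0.838 -0.243  0.039] 0.59
scene mallet_head [ 0.497 -0.255  0.04 ] 0.55
scene tape [0.424 0.335 0.002] 0.82
scene block0 [ 0.604 -0.42  -0.001] 0.65
scene block0 [ 0.667 -0.262  0.001] 0.64
scene glue [0.556 0.418 0.004] 0.95
top mallet_head [ 0.396 -0.578  0.06 ] 0.92
top mallet_head [ 0.841 -0.252  0.043] 0.85
top mallet_head [ 0.497 -0.254  0.043] 0.83
top block0 [ 0.665 -0.257  0.004] 0.52
top glue [ 0.553  0.415 -0.004] 0.93
top glue [0.603 0.125 0.068] 0.38
wrist mallet_head [ 0.497 -0.253  0.04 ] 0.92
wrist mallet_head [ 0.842 -0.246  0.037] 0.8
wrist dowel_top [0.469 0.043 0.054] 0.5
[-13.  -22.  172.7] [26.  -0.9 -8.1] 0.2023805431437247 29.65
```

View pics/m.png

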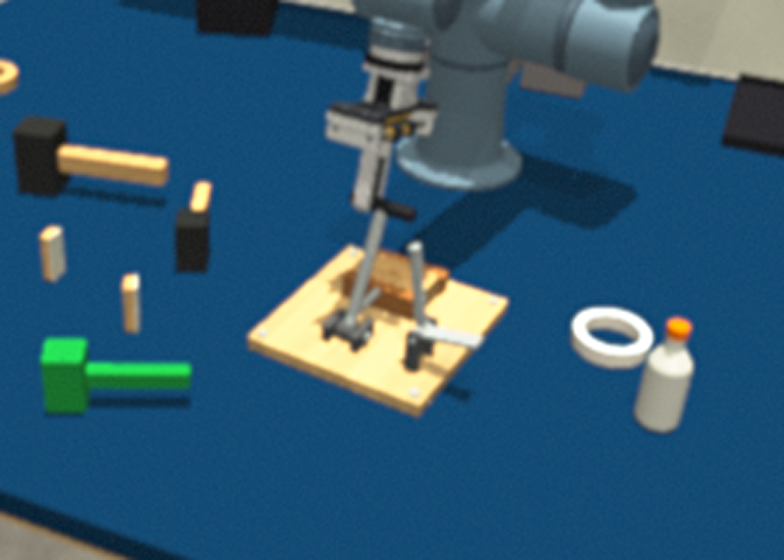

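The view shows the lever pulled over the boards with the bar gripped at (390,208). The catch is flat over at (450,335), the mallet stands at (192,240), and the bystanders haven't moved. The hold stayed steady for 1.4 s at about 26 N, so I'm handing in.

```bash
python3 -c "
from bench import bot
print(bot.job_done())"
```

```text
the job is handed in; nothing more can be done
None
```

The job is finished and handed in at about 30 s of the 72 s allowed. No verdict was reported, so what follows rests on my own measurements.

**What I did:** I gripped the smaller black mallet by its head and pressed the dowel flush. I then stood the mallet back on the bench near where it started and released it. I pushed the catch over to its stop with closed fingers, gripped the lever bar off-centre and pulled it to its stop, and handed in while holding it there.

**Last checks:**

| Item | Reading | Required |
|---|---|---|
| Dowel top | z about 0.054–0.057 m (boards at 0.056 m) | within 3.5 mm of flush |
| Mallet head centre | z about 0.040–0.043 m, no longer touched | below 0.05 m |
| Catch tip | about 76 mm past its hinge, roughly 1.4 rad | over 1.0 rad |
| Lever bar | jig x about -15 to -18 mm (the stop is at -14 mm), roughly 0.75 rad | over 0.62 rad |
| Hold on the lever | about 26 N, steady for 1.4 s | over 2 N |
| Bystanders | all within about 5 mm of where they started | within 30 mm |

**What was off:**
- **Lever pull:** the arm fell short of its commanded steps against the spring and tilted about 15°, so I finished with larger steps.
- **Catch:** the force reached about 53 N (45 N of it vertical) when the paddle hit its stop. The fingertips carried this, not the arm or gripper body that the 40 N limit covers.
- **Trained networks:** they gave a few false detections, which I discarded against the pictures.

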